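# Open the bottle clamp

### The job

Two bench clamps stand side by side. Open the one that holds the squat brown bottle: press down the release pad on top of its sliding jaw and, keeping it pressed, push the jaw away from the bottle, fully back to the end of its bar, then leave it there. Use the fingertips only; leave the bottle standing where it is, and do not disturb the other clamp or the glassware.

Things in the scene. Friction and masses are not known exactly. Their poses are not given: they have to be found in the camera images.
- bottle_clamp: The clamp to open, with the brown bottle between its jaws. Base plate 130 x 280 x 8 mm, fixed to the bench; origin: centre of its underside; x across, y along the bar, z up; yaw within 0.4 rad. Steel bar at x = +35 mm, z 30-48 mm. Fixed jaw at the -y end (inner face y = -115 mm), end stop at the +y end (inner face y = +122 mm), both 60 mm high. The sliding jaw opens to +y.
- bottle_clamp_jaw (a joint): Travel of its sliding jaw along the clamp's +y, in m: 0 closed, 0.100 fully back at the end stop; starts between 0.002 and 0.045. Slides with about 3 N of friction. While the release is up the ratchet holds the jaw against opening (after at most 6 mm of play); it may go the closing way.
- bottle_clamp_release (a joint): How far its release pad is pressed, in m: 0 fully up, 0.008 bottomed; untouched it rests between 0 and 0.004, as the pawl lies in a tooth gap or on a tooth's slope. A spring pushes it up (about 2 N at the top, 5 N bottomed). The pawl is clear of the rack beyond 0.0045, so keep it near 0.0065; let go, it springs up and catches the next tooth.
- bottle_clamp_pad (a point): Centre of the top face of its release pad, a flat aluminium plate 44 mm across (clamp x) by 42 mm along the bar (clamp y), facing up, 66 to 70 mm above the bench untouched, 62 mm bottomed. It rides with the jaw: it lies at clamp x = +35 mm, y = -17 mm + jaw travel. Axes as the clamp's.
- bottle_clamp_wall (a point): Top edge, middle, of the pushing face of the thumb wall, which stands on the sliding jaw at the +y edge of the pad: 44 mm wide, 12 mm thick, rising 22 mm above the unpressed pad to 92 mm above the bench. This face lies 23 mm in +y from the pad's centre and looks to -y; a fingertip on the pad that moves to +y pushes on it. Axes as the clamp's.
- bottle: Squat brown glass bottle with a black cap, 64 mm in diameter, 95 mm tall, 0.3 kg, loose, standing on the base plate between the jaws at about clamp x = -15 mm, y = -80 mm. Origin: centre of its underside.
- flask_clamp: The other clamp, to be left alone; built exactly like the first, with the conical flask in it instead. Origin and axes as for the first.
- flask_clamp_jaw (a joint): Travel of the other clamp's sliding jaw in m, 0 closed, 0.100 open.
- flask_clamp_wall (a point): The same point of the other clamp's thumb wall; it rides with that clamp's sliding jaw.
- flask: Clear glass conical flask, 64 mm in diameter at the foot, 90 mm tall, loose, on the other clamp's plate. Origin: centre of its underside.
- jar: White plastic jar, 54 mm in diameter, 70 mm tall, loose, on the bench behind the bottle's clamp (its +x side). Origin: centre of its underside.
- beaker: Glass beaker, 60 mm in diameter, 80 mm tall, loose, on the bench behind the other clamp. Origin: centre of its underside.
- wash_bottle: White plastic wash bottle with a thin bent spout, 70 mm in diameter, 185 mm tall, loose, to the left of the clamps. Origin: centre of its underside.
- dropper: Small brown dropper bottle, 36 mm in diameter, 60 mm tall, loose, to the right of the clamps. Origin: centre of its underside.

How it is judged:
By the outcome, as a careful person would: the job done as asked, in the order asked, and still so for the second after the job is handed in, with the robot touching nothing.
It also fails if it takes over 35 s, if anything falls off the work surface, if the arm or the gripper's body presses on something with over 40 N, if the wrist force passes 120 N, or if a joint passes its speed limit or range.

### The arm

A 6-joint arm with a two-finger parallel gripper is mounted at the origin on the work surface. World frame = base frame: x ahead of the robot, y to its left, z up, the work surface at z = 0. Lengths are in m, angles in rad, forces in N, time in s.
With the tool pointing down it reaches from about 0.275 to 0.825 m from the base axis. Payload 5.2 kg.
Tool frame: the origin (TCP) lies at the very end of the fingers, on their centre line; the grasp point (between the pads) lies arm.hold_point_z behind it (arm.hold_point_z is the distance from the TCP to the grasp point, in m); z points along the fingers, y is the direction in which the jaws open and shut (so a half turn about z gives the same grasp; the last joint's range is limited). The gripper opens to 93 mm and grips with 3 to 60 N. Pads are 15 mm wide; open, the fingers measure 128 mm over their backs; the gripper's body (75 mm by 188 mm) begins 65 mm behind the grasp point.
Start: joints at [1.113, 0.259, 1.535, -0, 1.348, -0.203], TCP at [0.139, 0.532, 0.219] pointing down, gripper open.
Joint ranges: [-3.14, 3.14], [-0.91, 2.08], [0.19, 2.58], [-1.22, 4.36], [0.22, 2.71], [-3.12, 3.12]. Speed limits (rad/s): [2.57, 2.57, 3.14, 3.14, 3.14, 3.14].

### API

Orientations are given as a rotation vector (axis times angle).
In Python, from cell import arm gives the robot as it stands.
- The arm moves only by the tool carry_out, never from a script. Its argument "motion" is one flat list of numbers, 7 for each row, row after row: the shift along the tool's x, y, z in cm, then the turn, a rotation vector about the tool's x, y, z in degrees, then the closure, from -1 (fully open) to 1 (shut), so that 0 is half open. A call has 1 to 8 rows; each row is the pose to reach, as a shift and turn from the pose commanded when the call began, along the tool's axes at that moment; what a row does not reach only later rows make up. A row lasts 1/10 s, in which the tool goes at most 50 mm and 8.59 degrees, less where a joint would pass 70% of its speed; a pose out of reach is approached as far as the arm can. A call with a gripper value outside its range is refused whole. The fingers move at their own pace and stop on an object; the grip force is fixed at half the most. Time passes only in rows, so rows that repeat a pose let the fingers close. It gives the time, the measured TCP pose, the force and the opening at its end, in the units of the state.
- arm.sense(): the state, without advancing time (a new reading comes with each control period).
- arm.grab_frame(name): name is "scene" or "side" or "wrist"; returns (picture, depth): 400x640x3 uint8, red, green, blue; 400x640 float32, m along the optical axis (not along the pixel's ray), 0 where there is no reading.
- arm.camera_params(name): a dict with "mtx" (3x3 intrinsics, pixels), "dist_coeffs" ([k1, k2, p1, p2, k3] as OpenCV has them; the pictures are not rectified), "extrinsics" (4x4, takes a point from camera to world coordinates). Camera axes: x right, y down, z forward; pixel columns grow to the right and rows downward; lengths in m; the calibration is good to about 2 mm. A picture is of the moment at which its call begins: read the wrist's pose just before it. camera_params takes no time and is no camera call; for the wrist camera it gives the pose at the moment of the call.
- arm.close_job(): hands the job in, once; it reports no verdict.
The state is a dict: "clock": time; "joint_positions": joint angles; "qd": joint speeds; "joint_efforts": joint torques, N m; "ee_pos": TCP position; "tool_rot": TCP orientation; "ft_force": force on the tool from outside, world axes, zero at the start; "ft_torque": the same for the moment, N m; "finger_gap": finger opening in m.
Only numpy, scipy, OpenCV 4.12 (cv2) and the standard library are available. Lean on these libraries where they do the work, as an engineer would, in place of code of your own. Each camera call takes 0.05 s, during which the arm holds its last target. There are 200 camera calls.

## Working session

There is one attempt and no reset: what is moved stays moved. The work goes in short steps, Python scripts to look and compute and a tool call to move; the robot and the scene stay as the last step left them, time stands still between calls to the robot, and variables do not carry over. Pictures are saved under pics/ and viewed, about 8 in all and at most 12, crops included, and the job is handed in when it is done.

Besides the shell and the picture viewer there is one more tool, called after "Request:" as name(argument=value, ...), one argument or row to a line, values as JSON. carry_out: Moves the arm, as the interface text tells. Its arguments: {"type":"object","properties":{"motion":{"type":"array","items":{"type":"number"}}},"required":["motion"]}

```bash
mkdir -p pics; ls; python3 - <<'E'
from cell import arm
import cv2,numpy as np
s=arm.sense();print(s)
for n in("scene","side"):
    p,d=arm.grab_frame(n);c=arm.camera_params(n)
    cv2.imwrite(f"pics/{n}0.png",p[:,:,::-1]);np.savez(f"{n}0.npz",p=p,d=d,**c)
    print(n,c,(d>0).mean())
print(arm.hold_point_z)
E
```

```text
pics
{'clock': 0.0, 'joint_positions': array([ 1.11322429e+00,  2.59363081e-01,  1.53606319e+00, -1.33513318e-05,
        1.34801151e+00, -2.02792587e-01]), 'qd': array([ 0.00114565,  0.00022047, -0.00093717,  0.00026328,  0.00046491,
       -0.00100496]), 'joint_efforts': array([-2.28407625e-04, -4.37311471e+01, -2.84004110e+01,  7.18411803e-02,
        4.16040199e-02, -1.83941220e-04]), 'ee_pos': array([0.13834995, 0.53175217, 0.2178149 ]), 'tool_rot': array([-3.99045871e-01, -3.11555424e+00,  2.74788096e-03]), 'ft_force': array([0.85121918, 0.04132134, 0.7792207 ]), 'ft_torque': array([-0.05989672, -0.02976172,  0.03337579]), 'finger_gap': 0.0930681903080697}
scene {'mtx': array([[406.82682238,   0.        , 320.27690903],
       [  0.        , 406.82682238, 198.42266742],
       [  0.        ,   0.        ,   1.        ]]), 'dist_coeffs': array([-0.04840199,  0.        ,  0.        ,  0.        ,  0.        ]), 'extrinsics': array([[ 0.29624202,  0.65817656, -0.69213025,  1.30440073],
       [ 0.95504946, -0.19577696,  0.22260258, -0.20036961],
       [ 0.01100864, -0.72696286, -0.68658853,  0.789289  ],
       [ 0.        ,  0.        ,  0.        ,  1.        ]])} 0.99599609375
side {'mtx': array([[397.33279357,   0.        , 322.08032211],
       [  0.        , 397.33279357, 198.87062433],
       [  0.        ,   0.        ,   1.        ]]), 'dist_coeffs': array([0.0243873, 0.       , 0.       , 0.       , 0.       ]), 'extrinsics': array([[ 0.98666194, -0.09708578,  0.13066201,  0.4256886 ],
       [-0.16238673, -0.64297996,  0.74846998, -0.9684361 ],
       [ 0.01134726, -0.75970463, -0.6501693 ,  0.90878831],
       [ 0.        ,  0.        ,  0.        ,  1.        ]])} 0.99592578125
0.0188
```

View pics/scene0.png

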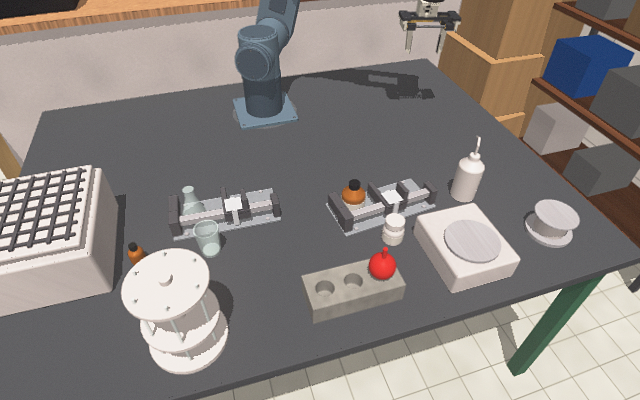

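View pics/side0.png

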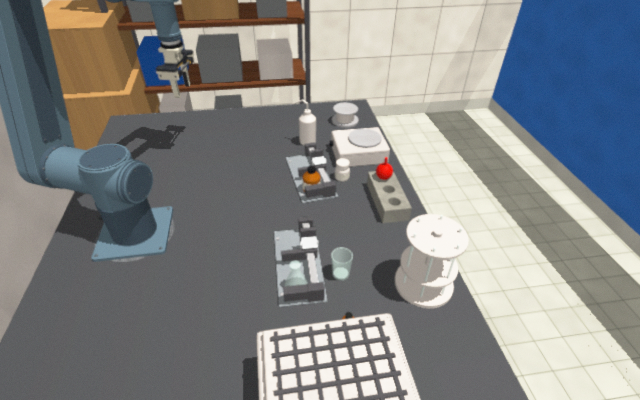

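The scene view shows the bottle clamp around (385,205): fixed jaw at (342,212), bottle (354,193), pad near (391,198), and end stop near (428,193). Clamp +y points roughly to world +y. Next I'll measure it from depth.

```bash
cat > h.py <<'E'
import cv2,numpy as np
def cloud(f):
    p,d,K,D,T=(f[k] for k in("p","d","mtx","dist_coeffs","extrinsics"))
    v,u=np.mgrid[:400,:640]
    n=cv2.undistortPoints(np.stack([u.ravel(),v.ravel()],1).astype(np.float64)[:,None],K,D)[:,0]
    z=d.ravel()[:,None].astype(float)
    X=np.hstack([n*z,z])@T[:3,:3].T+T[:3,3]
    return X.reshape(400,640,3),p
E
python3 - <<'E'
from h import *
vis=[]
for n in("scene","side"):
    X,p=cloud(np.load(n+"0.npz"))
    x,y,z=X[...,0],X[...,1],X[...,2]
    print(n,"bench z",np.median(z[300:310,250:300]) if n=="scene" else "")
    r=(slice(165,245),slice(310,450)) if n=="scene" else (slice(135,210),slice(270,350))
    Xr=X[r].reshape(-1,3);c=p[r].reshape(-1,3).astype(int)
    def rep(t,m):
        if m.sum()>3:
            q=Xr[m];print(t,m.sum(),q.mean(0).round(4),q.min(0).round(3),q.max(0).round(3))
    hsv=cv2.cvtColor(p[r],cv2.COLOR_RGB2HSV).reshape(-1,3)
    rep("brown",(hsv[:,1]>170)&(hsv[:,0]<20)&(hsv[:,2]>80))
    pad=(Xr[:,2]>.060)&(Xr[:,2]<.075)&(c.min(1)>170)&(hsv[:,1]<40)
    rep("bright60-75",pad)
    # plate
    m=(abs(Xr[:,2]-.008)<.005)&(c.min(1)>95)
    q=Xr[m][:,:2].astype(np.float32);print("plate",m.sum(),cv2.minAreaRect(q))
    img=cv2.resize(p[r][:,:,::-1],None,fx=5,fy=5,interpolation=cv2.INTER_CUBIC);
    cv2.imwrite(f"pics/crop_{n}.png",img);vis.append(img)
    # top-down map coloured
    H=np.zeros((400,400,3),np.uint8)
    if n=="scene": cx,cy=Xr[m].mean(0)[:2]
    for P,cc in zip(Xr,c):
        if .004<P[2]<.12:
            a=int(200+(P[0]-cx)*1000);b=int(200+(P[1]-cy)*1000)
            if 0<=a<400 and 0<=b<400: cv2.circle(H,(b,a),2,tuple(int(k) for k in cc[::-1]),-1)
    vis.append(H);print(cx,cy)
cv2.imwrite("pics/top.png",np.hstack([vis[1],vis[3]]))
E
```

```text
scene bench z -0.0006656316962291853
brown 257 [0.5989 0.1144 0.0778] [ 0.557 -0.2    0.055] [1.304 0.148 0.789]
bright60-75 1164 [0.716  0.2471 0.0682] [0.593 0.163 0.06 ] [0.81  0.339 0.075]
plate 1256 ((0.5786035060882568, 0.22159473598003387), (0.4127348065376282, 0.315838485956192), 76.18294525146484)
0.6101743995658445 0.21492692970026148
side bench z 
brown 166 [0.5739 0.1019 0.0798] [ 0.426 -0.968  0.058] [0.603 0.135 0.909]
bright60-75 404 [0.6943 0.2597 0.0711] [0.594 0.096 0.06 ] [0.758 0.38  0.075]
plate 1815 ((0.5851184129714966, 0.26292741298675537), (0.4992482662200928, 0.29364529252052307), 86.31160736083984)
0.6101743995658445 0.21492692970026148
```

View pics/crop_scene.png

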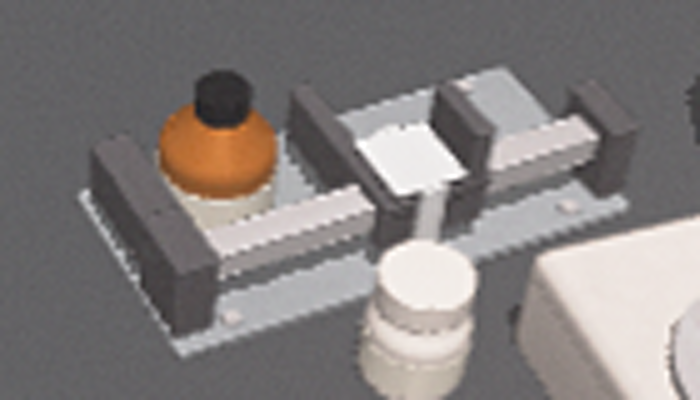

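View pics/top.png

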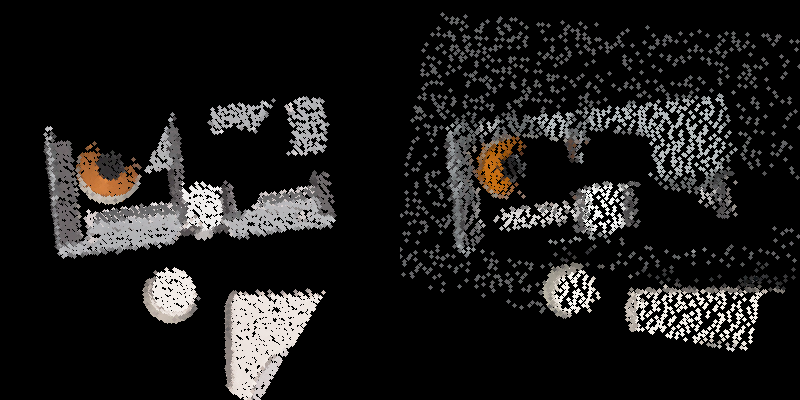

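```bash
python3 - <<'E'
from h import *
f=np.load("scene0.npz");K,D,T=f["mtx"],f["dist_coeffs"],f["extrinsics"]
def ray(uv,z):
    n=cv2.undistortPoints(np.array([[uv]],float),K,D)[0,0];r=T[:3,:3]@np.r_[n,1];return (T[:3,3]+r*(z-T[2,3])/r[2])[:2]
px=lambda c:(np.array(c)+.5)/5-.5+np.array([310,165])
P=[ray(px(c),.008) for c in((80,195),(180,355),(628,205),(508,68))]  # (-x,-y),(+x,-y),(+x,+y),(-x,+y)
print("corners",np.round(P,4).tolist(),"sides",[round(float(np.linalg.norm(P[i]-P[i-1])),4) for i in range(4)])
d=(P[2]-P[1])+(P[3]-P[0]);yaw=np.arctan2(-d[0],d[1]);o=np.mean(P,0);print("centre",o,"yaw",yaw)
Rz=np.array([[np.cos(yaw),-np.sin(yaw)],[np.sin(yaw),np.cos(yaw)]])
for n,seed in(("scene",(392,197)),("side",None)):
    X,p=cloud(np.load(n+"0.npz"))
    L=(X[...,:2]-o)@Rz; z=X[...,2]
    m=(abs(L[...,0]-.035)<.035)&(abs(L[...,1])<.12)
    pad=m&(p.min(2)>200)&(z>.058)&(z<.076)
    k,lab,st,_=cv2.connectedComponentsWithStats(pad.astype(np.uint8));
    i=1+st[1:,4].argmax();q=np.c_[L[lab==i],z[lab==i]]
    print(n,"pad",len(q),q.mean(0).round(4),np.percentile(q,[2,98],0).round(4).tolist())
    w=m&(z>.084)&(z<.1);q=np.c_[L[w],z[w]];q=q[q[:,1]>-.06];print(" tops>84",len(q),np.percentile(q,[3,50,97],0).round(4).tolist() if len(q) else "")
    b=(abs(L[...,0]-.035)<.02)&(z>.044)&(z<.052)&(abs(L[...,1])<.11);print(" bar",np.c_[L[b],z[b]].mean(0).round(4))
    for lo in (-.13,.10):
        e=(abs(L[...,0])<.07)&(abs(L[...,1]-lo-.01)<.03)&(z>.055)&(z<.065);q=L[e];print(" end",len(q),np.percentile(q,[3,97],0).round(4).tolist() if len(q) else "")
    h=cv2.cvtColor(p,cv2.COLOR_RGB2HSV);b=(abs(L).max(2)<.14)&(h[...,1]>170)&(h[...,0]<20)
    q=X[b];c=np.linalg.lstsq(np.c_[2*q[:,:2],np.ones(len(q))],(q[:,:2]**2).sum(1),rcond=None)[0] ;print(" bottle xy rough",q.mean(0),((q.mean(0)[:2]-o)@Rz))
E
```

```text
corners [[0.5409, 0.0609], [0.6673, 0.074], [0.6352, 0.3494], [0.5103, 0.3379]] sides [0.2787, 0.1271, 0.2773, 0.1254]
centre [0.5884094  0.20552277] yaw 0.11313202424854951
scene pad 191 [0.0329 0.0067 0.0655] [[0.009, -0.0129, 0.0623], [0.0558, 0.0259, 0.0683]]
 tops>84 75 [[0.014, 0.0304, 0.0845], [0.0354, 0.0344, 0.0907], [0.055, 0.0415, 0.0932]]
 bar [ 0.035  -0.0144  0.047 ]
 end 305 [[-0.0469, -0.1388], [0.0529, -0.097]]
 end 78 [[0.0123, 0.1204], [0.0529, 0.1375]]
 bottle xy rough [0.59338559 0.11686052 0.07226194] [-0.00506477 -0.08865723]
side pad 85 [0.0298 0.0075 0.0694] [[0.0085, -0.0118, 0.0635], [0.0522, 0.029, 0.073]]
 tops>84 44 [[0.011, 0.0298, 0.0847], [0.0297, 0.0355, 0.0931], [0.0512, 0.0428, 0.098]]
 bar [ 0.0312 -0.051   0.0492]
 end 210 [[-0.0506, -0.139], [0.0486, -0.0974]]
 end 39 [[0.011, 0.1192], [0.0517, 0.1369]]
 bottle xy rough [0.57479239 0.10840678 0.07492336] [-0.02449346 -0.09495793]
```

```bash
cat >> h.py <<'E'
from scipy.spatial.transform import Rotation as R
o=np.array([0.5884,0.2055]);yaw=0.1131
Rz=np.array([[np.cos(yaw),-np.sin(yaw)],[np.sin(yaw),np.cos(yaw)]])
def go(s,cl,z):
    """shift (cm, tool axes) and turn (deg) to clamp-frame xy, height z, tool down with tool y along clamp x"""
    r=R.from_rotvec(s["tool_rot"]);c,n=Rz[:,0],Rz[:,1]
    g=R.from_matrix(np.c_[np.r_[n,0],np.r_[c,0],[0,0,-1]])
    t=np.r_[o+Rz@cl,z]
    return (r.inv().apply(t-s["ee_pos"])*100).round(2),np.degrees((r.inv()*g).as_rotvec()).round(2)
def loc(s): return np.r_[Rz.T@(s["ee_pos"][:2]-o),s["ee_pos"][2]].round(4)
E
python3 - <<'E'
from h import *
from cell import arm
X,p=cloud(np.load("scene0.npz"));q=X[140:200,448:486].reshape(-1,3);q=q[(q[:,2]>.04)&(q[:,0]<1)&(q[:,0]>.3)]
print("wash",q.min(0),q.max(0),np.median(q,0), "clamp",Rz.T@(np.median(q,0)[:2]-o))
s=arm.sense();print(go(s,[.033,.013],.20),o+Rz@[.033,.013],loc(s))
print("up",go(s,[.033,.013],.29))
E
```

```text
wash [0.58048557 0.41403347 0.04003656] [0.6453243  0.47809141 0.18444591] [0.62541028 0.43574512 0.10125749] clamp [0.06275907 0.22459714]
(array([-54.39, -17.83,   1.8 ]), array([-9.000e-02,  4.000e-02,  6.892e+01])) [0.619722   0.22214129] [-0.4103  0.375   0.2179]
up (array([-54.38, -17.84,  -7.2 ]), array([-9.000e-02,  4.000e-02,  6.892e+01]))
```

Request:
carry_out(
  motion=[-10,-3,-7,0,0,8,1,-54.4,-17.8,-7,0,0,69,1,-54.4,-17.8,-7,0,0,69,1,-54.4,-17.8,-7,0,0,69,1,-54.4,-17.8,-7,0,0,69,1,-54.4,-17.8,-7,0,0,69,1,-54.4,-17.8,-7,0,0,69,1,-54.4,-17.8,-7,0,0,69,1],
)

```text
clock: 0.9
ee_pos: [0.4685, 0.32, 0.274]
tool_rot: [-2.084, -2.35, 0.001]
ft_force: [0.8, 1.6, -0.8]
finger_gap: 0.0337
```

```bash
python3 - <<'E'
from h import *
from cell import arm
s=arm.sense();print(s["clock"],s["ee_pos"],loc(s),s["finger_gap"],s["qd"].round(2),go(s,[.033,.013],.19))
E
```

```text
0.9 [0.46854053 0.32004295 0.27401639] [-0.1062  0.1273  0.274 ] 0.03369085326892468 [-0.77  0.31 -0.5   0.    0.19  0.72] (array([-11.53,  13.84,   8.39]), array([-0.04,  0.  ,  0.4 ]))
```

Request:
carry_out(
  motion=[-10.5,13,8,0,0,0,1,-10.5,13,8,0,0,0,1,-10.5,13,8,0,0,0,1,-10.5,13,8,0,0,0,1,-10.5,13,8,0,0,0,1,-10.5,13,8,0,0,0,1],
)

```text
clock: 1.5
ee_pos: [0.6091, 0.2332, 0.1929]
tool_rot: [-2.077, -2.354, 0.003]
ft_force: [-0.1, 0.4, 0.0]
finger_gap: 0.0005
```

```bash
python3 - <<'E'
from h import *
from cell import arm
s=arm.sense();print(s["clock"],loc(s),s["finger_gap"],s["ft_force"],go(s,[.033,.013],.10))
c=arm.camera_params("wrist");p,d=arm.grab_frame("wrist")
np.savez("wrist0.npz",p=p,d=d,**c);cv2.imwrite("pics/wrist0.png",p[:,:,::-1])
E
```

```text
1.5 [0.0237 0.0252 0.1929] 0.0005492627004955646 [-0.09832804  0.37059625  0.02034801] (array([-1.23,  0.94,  9.29]), array([-0.17, -0.01,  0.67]))
```

View pics/wrist0.png

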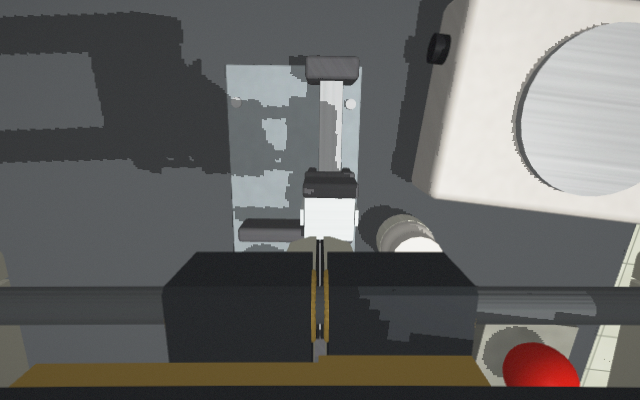

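The wrist view shows the pad at (305–355, 198–238), the thumb wall at (303–357, 172–197) and the end stop at (306–358, 57–84). The scale's housing is on the right. I'll use this view to refine the estimate.

```bash
python3 - <<'E'
from h import *
f=np.load("wrist0.npz");X,p=cloud(f);K,D,T=f["mtx"],f["dist_coeffs"],f["extrinsics"]
L=(X[...,:2]-o)@Rz;z=X[...,2]
print("padz",np.median(z[205:230,312:350]),"wallz",np.median(z[188:194,310:350]),"stopz",np.median(z[60:70,312:352]),"bench",np.median(z[210:240,80:200]))
for t,(u,v) in dict(padL=(304,220),padR=(355,220),padTop=(330,198),wallbackL=(303,173),endL=(306,80),endR=(358,80),plateTL=(227,66),plateTR=(361,66),plateL=(233,220)).items():
    zz={"pa":.067,"wa":.092,"en":.060,"pl":.008}[t[:2]]
    if t.startswith("plate"): zz=.008
    n=cv2.undistortPoints(np.array([[[u,v]]],float),K,D)[0,0];r=T[:3,:3]@np.r_[n,1];P=T[:3,3]+r*(zz-T[2,3])/r[2]
    print(t,(Rz.T@(P[:2]-o)).round(4))
E
```

```text
padz 0.06657115357414972 wallz 0.09212787730865066 stopz 0.060042720209552425 bench 1.1557725130478813e-05
padL [0.0094 0.0055]
padR [0.0539 0.006 ]
padTop [0.0318 0.0254]
wallbackL [0.0098 0.0505]
endL [0.0107 0.1217]
endR [0.0529 0.1222]
plateTL [-0.0659  0.1387]
plateTR [0.0606 0.1401]
plateL [-0.0678 -0.0126]
```

Request:
carry_out(
  motion=[-1.2,0.9,9,0,0,0.6,1,-1.2,0.9,9,0,0,0.6,1,-1.2,0.9,9,0,0,0.6,1,-1.2,0.9,9,0,0,0.6,1,-1.2,0.9,9,0,0,0.6,1],
)

```text
clock: 2.05
ee_pos: [0.6211, 0.2243, 0.1076]
tool_rot: [2.086, 2.345, 0.006]
ft_force: [0.1, -0.0, 0.2]
finger_gap: 0.0006
```

```bash
python3 - <<'E'
from h import *
from cell import arm
s=arm.sense();print(s["clock"],loc(s),s["ft_force"],go(s,[.032,.013],.072))
E
```

```text
2.05 [0.0346 0.015  0.1076] [ 0.05588296 -0.04629025  0.16939169] (array([-0.2 , -0.28,  3.56]), array([ 0.28, -0.03,  0.23]))
```

Request:
carry_out(
  motion=[-0.2,-0.3,2.8,0,0,0.2,1,-0.2,-0.3,2.8,0,0,0.2,1,-0.2,-0.3,2.8,0,0,0.2,1,-0.2,-0.3,2.8,0,0,0.2,1,-0.2,-0.3,2.8,0,0,0.2,1],
)

```text
clock: 2.55
ee_pos: [0.6182, 0.221, 0.078]
tool_rot: [2.092, 2.342, 0.003]
ft_force: [0.8, -1.0, 0.2]
finger_gap: 0.0005
```

```bash
python3 - <<'E'
from h import *
from cell import arm
s=arm.sense();print(s["clock"],loc(s),s["ft_force"],go(s,[.032,.013],.064))
p,d=arm.grab_frame("side")
cv2.imwrite("pics/side1.png",cv2.resize(p[100:215,250:380,::-1],None,fx=5,fy=5,interpolation=cv2.INTER_CUBIC))
E
```

```text
2.55 [0.0314 0.012  0.078 ] [ 0.77266807 -0.99095161  0.18564894] (array([0.1 , 0.06, 1.4 ]), array([ 0.16, -0.01, -0.03]))
```

View pics/side1.png

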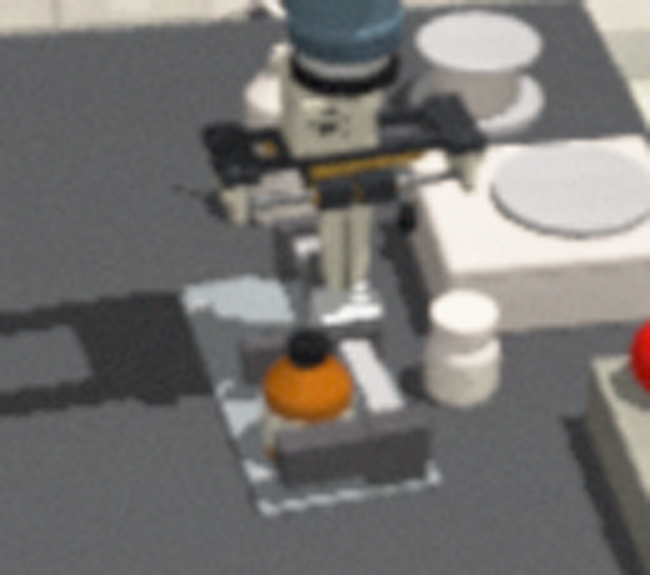

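The side view shows the closed fingertips right above the pad (350,300), clear of the wall, the jar and the scale. Next I press.

Request:
carry_out(
  motion=[0.1,0,0.8,0,0,0,1,0.1,0,1.0,0,0,0,1,0.1,0,1.1,0,0,0,1,0.1,0,1.2,0,0,0,1,0.1,0,1.3,0,0,0,1,0.1,0,1.3,0,0,0,1,0.1,0,1.3,0,0,0,1],
)

```text
clock: 3.3
ee_pos: [0.6171, 0.2218, 0.0634]
tool_rot: [2.093, 2.343, 0.0]
ft_force: [-0.4, 1.1, 4.7]
finger_gap: 0.0001
```

```bash
python3 - <<'E'
from h import *
from cell import arm
s=arm.sense();print(s["clock"],loc(s),s["ft_force"])
E
```

```text
3.3 [0.0303 0.0129 0.0634] [-0.35463226  1.106492    4.70948456]
```

Request:
carry_out(
  motion=[0.4,0.1,0,0,0,0,1,0.9,0.1,0,0,0,0,1,1.4,0.1,0,0,0,0,1,2.0,0.1,0,0,0,0,1,2.6,0.1,0,0,0,0,1,3.2,0.1,0,0,0,0,1,3.8,0.1,0,0,0,0,1,4.2,0.1,0,0,0,0,1],
)

```text
clock: 4.1
ee_pos: [0.6137, 0.2643, 0.0634]
tool_rot: [2.092, 2.343, 0.002]
ft_force: [2.4, -3.3, 3.9]
finger_gap: 0.0003
```

```bash
python3 - <<'E'
from h import *
from cell import arm
s=arm.sense();print(s["clock"],loc(s),s["ft_force"],Rz.T@s["ft_force"][:2])
p,d=arm.grab_frame("scene");s=arm.sense();print(loc(s),Rz.T@s["ft_force"][:2],s["ft_force"][2])
cv2.imwrite("pics/scene1.png",cv2.resize(p[140:250,310:460,::-1],None,fx=5,fy=5,interpolation=cv2.INTER_CUBIC))
E
```

```text
4.1 [0.0318 0.0556 0.0634] [ 2.43991693 -3.28611601  3.90471675] [ 2.05346045 -3.54048771]
[0.0317 0.0562 0.0634] [ 2.52037498 -1.53097908] 4.452392057378491
```

View pics/scene1.png

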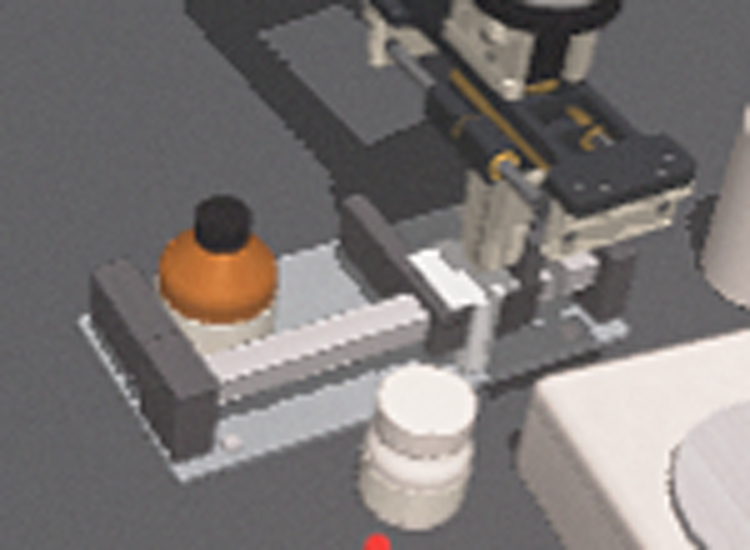

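The jaw moves with the fingers against the wall; the bottle hasn't moved (220,290 in the crop). I'll continue to the stop.

Request:
carry_out(
  motion=[0.5,0,0,0,0,0,1,1.1,0,0,0,0,0,1,1.7,0,0,0,0,0,1,2.3,0,0,0,0,0,1,2.9,0,0,0,0,0,1,3.4,0,0,0,0,0,1,3.8,0,0,0,0,0,1,4.1,0,0,0,0,0,1],
)

```text
clock: 4.95
ee_pos: [0.6091, 0.3049, 0.0634]
tool_rot: [2.093, 2.343, 0.001]
ft_force: [4.7, -3.0, 4.0]
finger_gap: 0.0005
```

```bash
python3 - <<'E'
from h import *
from cell import arm
s=arm.sense();print(s["clock"],loc(s),Rz.T@s["ft_force"][:2],s["ft_force"][2])
E
```

```text
4.95 [0.0318 0.0965 0.0634] [ 4.37007503 -3.50475689] 4.020093700313923
```

Request:
carry_out(
  motion=[0.1,0,0,0,0,0,1,0.2,0,0,0,0,0,1,0.2,0,0,0,0,0,1],
)

```text
clock: 5.25
ee_pos: [0.6088, 0.3068, 0.0634]
tool_rot: [2.093, 2.343, 0.001]
ft_force: [3.7, -0.4, 3.3]
finger_gap: 0.0004
```

```bash
python3 - <<'E'
from h import *
from cell import arm
s=arm.sense();print(s["clock"],loc(s),Rz.T@s["ft_force"][:2],s["ft_force"][2])
E
```

```text
5.25 [0.0317 0.0983 0.0634] [ 3.64502855 -0.82448227] 3.3323548867667547
```

Request:
carry_out(
  motion=[0.1,0,0,0,0,0,1,0.2,0,0,0,0,0,1,0.2,0,0,0,0,0,1],
)

```text
clock: 5.55
ee_pos: [0.6087, 0.3069, 0.0634]
tool_rot: [2.092, 2.341, -0.002]
ft_force: [4.1, -5.2, 5.5]
finger_gap: 0.0004
```

```bash
python3 - <<'E'
from h import *
from cell import arm
s=arm.sense();print(s["clock"],loc(s),Rz.T@s["ft_force"][:2],s["ft_force"][2])
E
```

```text
5.55 [0.0316 0.0985 0.0634] [ 3.45941967 -5.66044017] 5.528257745778102
```

Request:
carry_out(
  motion=[0.1,0,0,0,0,0,1,0.2,0,0,0,0,0,1,0.2,0,0,0,0,0,1,0.2,0,0,0,0,0,1],
)

```text
clock: 5.95
ee_pos: [0.6087, 0.307, 0.0634]
tool_rot: [2.092, 2.34, -0.005]
ft_force: [4.6, -11.9, 6.8]
finger_gap: 0.0001
```

```bash
python3 - <<'E'
from h import *
from cell import arm
s=arm.sense();print(s["clock"],loc(s),Rz.T@s["ft_force"][:2],s["ft_force"][2])
X,p=cloud(dict(zip(("p","d"),arm.grab_frame("scene")),**arm.camera_params("scene")))
s=arm.sense();print(Rz.T@s["ft_force"][:2],s["ft_force"][2])
L=(X[...,:2]-o)@Rz;z=X[...,2]
w=(abs(L[...,0]-.035)<.03)&(z>.085)&(z<.096)&(L[...,1]>.1)&(L[...,1]<.125);print(np.percentile(L[w],[5,95],0) if w.any() else 0)
E
```

```text
5.95 [0.0316 0.0985 0.0634] [  3.26341425 -12.33633734] 6.835944184929543
[  2.11658307 -12.53773724] 6.232712549488416
[[0.04137509 0.10051203]
 [0.05444086 0.11573155]]
```

The jaw is at the hard stop: the tip stays at clamp y 98.5 mm, as predicted, while the push force doubles. I'll unload the push, then lift off.

Request:
carry_out(
  motion=[-0.2,0,0,0,0,0,1,-0.3,0,0,0,0,0,1,-0.35,0,-0.5,0,0,0,1,-0.4,0,-1.2,0,0,0,1,-0.7,0,-2.5,0,0,0,1,-0.8,0,-6,0,0,0,1,-0.8,0,-10,0,0,0,1,-0.8,0,-14,0,0,0,1],
)

```text
clock: 6.8
ee_pos: [0.6076, 0.3024, 0.2047]
tool_rot: [-2.091, -2.342, 0.003]
ft_force: [1.6, -0.3, 0.4]
finger_gap: 0.0001
```

Request:
carry_out(
  motion=[-3,-10,-5,0,0,0,1,-3,-15,-5,0,0,0,1,-3,-15,-5,0,0,0,1,-3,-15,-5,0,0,0,1,-3,-15,-5,0,0,0,1],
)

```text
clock: 7.3
ee_pos: [0.4618, 0.2558, 0.2551]
tool_rot: [2.092, 2.343, 0.003]
ft_force: [0.2, -0.4, 0.5]
finger_gap: 0.0004
```

```bash
python3 - <<'E'
from h import *
from cell import arm
s=arm.sense();print(s["clock"],loc(s),s["ft_force"])
for n in("scene","side"):
    p,d=arm.grab_frame(n);X,_=cloud(dict(p=p,d=d,**arm.camera_params(n)));L=(X[...,:2]-o)@Rz;z=X[...,2]
    cv2.imwrite(f"pics/{n}2.png",p[:,:,::-1] if n=="side" else cv2.resize(p[140:250,150:470,::-1],None,fx=2.5,fy=2.5,interpolation=cv2.INTER_CUBIC))
    m=abs(L[...,0]-.035)<.035
    pad=m&(abs(L[...,1]-.08)<.04)&(p.min(2)>200)&(z>.058)&(z<.076);q=L[pad];print(n,"pad",q.mean(0),np.percentile(q,[2,98],0).round(4).tolist(),np.median(z[pad]))
    w=m&(z>.085)&(z<.096)&(abs(L[...,1]-.1)<.06);print(" wall",np.percentile(L[w],[3,50,97],0).round(4).tolist())
    h=cv2.cvtColor(p,cv2.COLOR_RGB2HSV);b=(abs(L).max(2)<.14)&(h[...,1]>170)&(h[...,0]<20);print(" bottle",X[b].mean(0))
E
```

```text
7.3 [-0.1201  0.0643  0.2551] [ 0.15075918 -0.37337501  0.53255118]
scene pad [0.03329543 0.08286806] [[0.0104, 0.0637], [0.0553, 0.1043]] 0.0655556359033953
 wall [[0.0127, 0.1037], [0.0339, 0.1097], [0.0541, 0.116]]
 bottle [0.59288673 0.11661901 0.07232696]
side pad [0.03063978 0.08280414] [[0.0092, 0.0632], [0.0524, 0.1036]] 0.06923130115538356
 wall [[0.0108, 0.1044], [0.0322, 0.1111], [0.0517, 0.1201]]
 bottle [0.57535808 0.10780276 0.07489173]
```

View pics/scene2.png

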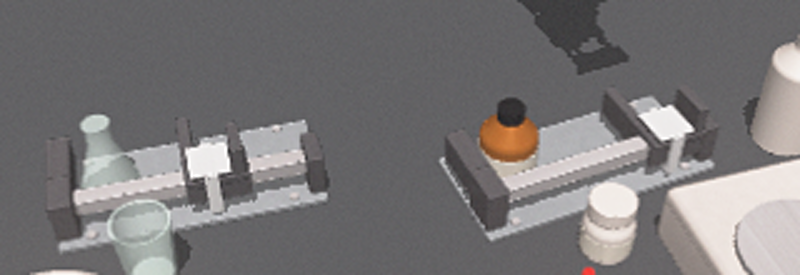

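The final view shows the jaw against the end stop at right. The bottle (510,140) stands in place, and the other clamp and glassware look undisturbed. Handing in.

```bash
python3 -c "
from cell import arm
print(arm.close_job(),arm.sense()['clock'])"
```

```text
the job is handed in; nothing more can be done
the job is handed in; nothing more can be done
```

The bottle's clamp is open: its sliding jaw is fully back at the end stop and stayed there after I let go. I pressed the release pad with the closed fingertips to about 63.4 mm above the bench (about 6.6 mm of press, 4–5 N). Keeping it pressed, I pushed the jaw back by the thumb wall. I then eased off the push and lifted straight up.

**Last checks, with the arm clear at 7.3 s on the robot's clock:**
- **Jaw:** both cameras put the pad centre at clamp y ≈ 83 mm, which means a travel of about 0.100 m. While pushing, the tip stopped at 98.5 mm and the force rose to about 12 N, as it should at the hard stop.
- **Bottle:** still standing, and less than 1 mm from its starting position in both views.
- **Other clamp, glassware and loose items:** those in the final scene picture look undisturbed. I checked this by eye only. The dropper was outside that crop, so I did not check it.

No check failed. The cameras disagreed by 2–4 mm on the pad's position across the clamp and on heights. There was also an unexplained sideways force of 2–4 N while pushing, which did no visible harm.

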